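Reset the tripped breaker on a mower battery tray

TASK

One of the three push-button breakers on this mower battery tray has tripped: its red button stands out and shows its yellow band. By fingertip pressing alone, press the main rocker switch over to off (red-marked end fully down), then push the tripped button fully in, then press the rocker back to on (green-marked end fully down). Do not press the other two breakers, and do not lift or shift the battery packs or the loose things.

Things in the scene. Friction and masses are not known exactly. Their poses are not given: they have to be found in the camera images.
- tray: Battery tray of a ride-on mower, fixed on the bench: dark grey, 460 (x) by 410 (y) by 105 mm high, lime trim. Origin at the centre of its underside. Its -x part (nearest the robot) is a flat service console 150 mm deep, top 105 mm above the bench; beyond it three wells hold the packs. Its yaw is that of the breakers and main switch.
- main_switch: Black bezel of the main rocker switch, 50 (x) by 74 (y) mm, 9 mm high, fixed on the console in the row nearest the robot; where along the row varies. Origin at the centre of its underside (on the console), +y towards the green (on) end of the rocker.
- rocker (a joint): Grey rocker, 34 mm wide, 56 mm long along the bezel's y, tipping about the bezel's x axis. Angle in rad: +0.19 = on (green end down), -0.19 = off (red end down). Its top is a shallow V: the half that is down lies level 12 mm above the console (3 mm above the bezel), the other slopes up outward to 22 mm. It stays where left; pushing the raised end takes about 4 N, 10 mm down to the stop.
- green_end (a point): Where to press the green-marked (on) half of the rocker: on its top face, 20 mm from the tipping axis; moves with the rocker.
- red_end (a point): Where to press the red-marked (off) half of the rocker: on its top face, 20 mm from the tipping axis; moves with the rocker.
- tripped_top (a point): Centre of the top of the tripped breaker's red button (18 mm diameter), which stands out and shows a yellow band; any of the three places may hold it.
- button_tripped (a joint): Travel of the tripped button in m: 0 = fully in, up to 0.012 = out. It is pushed straight down against about 5 N of friction and stays where it is left. Fully in, its top is 12 mm above the console, 5 mm above its black collar.
- breaker_tripped: The tripped breaker: 40 mm square aluminium plate with a black collar 27 mm in diameter and 7 mm high, fixed on the console in the row nearest the packs, 118 mm from its neighbour. Origin at the centre of the plate's underside.
- breaker_second: A breaker of the same make that has not tripped (its red button is in, top 12 mm above the console): not to be pressed.
- breaker_third: The other breaker that has not tripped (its red button is in, top 12 mm above the console): not to be pressed.
- pack_a: Battery pack, 280 by 94 by 103 mm, 4 kg, loose in its well, with a black carrying handle to 141 mm and, at the end next to the console, a black plug to 128 mm above its underside (35 mm above the console, 35 mm from the breaker's centre). Origin at the centre of its underside.
- pack_b: Second battery pack, the same.
- pack_c: Third battery pack, the same.
- dust_cap: Loose white plastic cap, 36 mm in diameter, 20 mm high, lying on the console in the rocker's row, towards the +y end. Origin at the centre of its underside.
- grease_jar: Loose jar with a black cap and a blue label, 68 mm in diameter, 62 mm high, standing on the bench beside the console (+y side of the tray). Origin at the centre of its underside.
- screwdriver: Loose screwdriver lying on the bench beside the tray (-y side). Origin at the middle of its underside.

How it is judged (in metres and radians):
On the way, in this order (a step that is already met when the one before it is completed fails the run):
1. the main rocker is off: red end fully down (value of joint rocker below -0.15 rad), for 0.2 s.
2. the tripped button is fully in, with the main rocker still off (value of joint button_tripped below 0.002 m and value of joint rocker below -0.15 rad), for 0.2 s.
3. the main rocker is on again: green end fully down (value of joint rocker above 0.15 rad), for 0.2 s.
At the end, for the whole second after the job is handed in: The main rocker is on (beyond +0.15 of 0.19 rad), the tripped button is in to within 2 mm, the packs are within 10 mm and the cap, jar and screwdriver within 15 mm of where they were (value of joint rocker above 0.15 rad and value of joint button_tripped below 0.002 m and distance of each of pack_a, pack_b, pack_c from where it was at the start of the episode below 0.01 m and distance of each of dust_cap, grease_jar, screwdriver from where it was at the start of the episode below 0.015 m); the robot touches nothing.
It fails at once if a breaker that had not tripped is pressed (over 2 N) (contact force between any of the arm, the fingers and breaker_second above 2 N or contact force between any of the arm, the fingers and breaker_third above 2 N).
It fails at once if a battery pack is lifted or shifted by more than 10 mm (distance of any of pack_a, pack_b, pack_c from where it was at the start of the episode above 0.01 m).
It fails at once if the cap, the jar or the screwdriver is lifted or moved by more than 15 mm (distance of any of dust_cap, grease_jar, screwdriver from where it was at the start of the episode above 0.015 m).
It also fails if it takes over 45 s, if anything falls off the work surface, if the arm or the gripper's body presses on something with over 40 N, if the wrist force passes 120 N, or if a joint passes its speed limit or range.

ROBOT

A 6-joint arm with a two-finger parallel gripper is mounted at the origin on the work surface. World frame = base frame: x ahead of the robot, y to its left, z up, the work surface at z = 0. Lengths are in mm, angles in rad, forces in N, time in s.
With the tool pointing down it reaches from about 300 to 750 mm from the base axis. Payload 8.5 kg.
Tool frame: the origin (TCP) lies midway between the tips of the shut fingers; the grasp point (between the pads) lies 19 mm behind it; x points along the fingers, z is the direction in which the jaws open and shut, and the axes are right-handed (so a half turn about x gives the same grasp; the last joint's range is limited). The gripper opens to 88 mm and grips with 3 to 60 N. Pads are 18 mm wide; open, the fingers measure 123 mm over their backs; the gripper's body (75 mm by 187 mm) begins 45 mm behind the grasp point.
Start: joints at [1.132, 0.381, 1.297, -0, 1.464, -0.215], TCP at [122.058, 536.267, 212.248] pointing down, gripper open.
Joint ranges: [-3.11, 3.11], [-0.89, 2.33], [0.22, 2.48], [-1.42, 4.56], [0.17, 2.85], [-2.88, 2.88]. Speed limits (rad/s): [2.39, 2.39, 3.14, 3.14, 3.14, 3.14].

INTERFACE

Orientations are given as a 3x3 rotation matrix whose columns are the frame's x, y, z axes.
In Python, from rig import r gives the robot as it stands.
- The arm moves only by the shell command python3 -m inch 'ROWS' [FORCE]. ROWS is text: rows parted by semicolons, each of 5 numbers parted by spaces: the shift along the tool's x, y, z in cm, then the turn about the tool's x in degrees, then the finger opening in cm, from 0 to 8.81. In form: tx ty tz roll claw; .... A call has 1 to 5 rows; each row is the pose to reach, as a shift and turn from the pose commanded when the call began, along the tool's axes at that moment; what a row does not reach only later rows make up. A row lasts 1/8 s, in which the tool goes at most 62.5 mm and 10.7 degrees, less where a joint would pass 70% of its speed; a pose out of reach is approached as far as the arm can. A call with a gripper value outside its range is refused whole. The fingers move at their own pace and stop on an object; FORCE is the grip in N (left out, the last holds). Time passes only in rows, so rows that repeat a pose let the fingers close. It gives the time, the measured TCP pose, the force and the opening at its end, in the units of the state.
- r.get_obs(): the state, without advancing time (a new reading comes with each control period).
- r.camera(name): name is "scene" or "top" or "wrist"; returns (picture, depth): 384x512x3 uint8, blue, green, red; 384x512 float32, mm along the optical axis (not along the pixel's ray), 0 where there is no reading.
- r.calibration(name): a dict with "camera_matrix" (3x3 intrinsics, pixels), "R" (3x3) and "t" (3): a world point X has camera coordinates R X + t. Camera axes: x right, y down, z forward; pixel columns grow to the right and rows downward; lengths in mm; the calibration is good to about 2 mm. A picture is of the moment at which its call begins: read the wrist's pose just before it. calibration takes no time and is no camera call; for the wrist camera it gives the pose at the moment of the call.
- r.close_job(): hands the job in, once; it reports no verdict.
The state is a dict: "clock": time; "joint_pos": joint angles; "joint_velocities": joint speeds; "joint_torque": joint torques, N m; "ee_pos": TCP position; "eef_rot": TCP orientation; "ft_force": force on the tool from outside, world axes, zero at the start; "torque": the same for the moment, N m; "width": finger opening in mm.
Only numpy, scipy, OpenCV 4.12 (cv2) and the standard library are available. Lean on these libraries where they do the work, as an engineer would, in place of code of your own. Each camera call takes 0.05 s, during which the arm holds its last target. There are 200 camera calls.

## Working session

There is one attempt and no reset: what is moved stays moved. The work goes in short steps, Python scripts to look and compute and a shell command to move; the robot and the scene stay as the last step left them, time stands still between calls to the robot, and variables do not carry over. Pictures are saved under pics/ and viewed, about 8 in all and at most 12, crops included, and the job is handed in when it is done.

```bash
mkdir -p pics; ls; python3 - <<'E'
from rig import r
import cv2,numpy as np
o=r.get_obs();print(o['clock'],o['ee_pos'],o['eef_rot'],o['width'])
for n in('top','scene'):
    p,d=r.camera(n);cv2.imwrite(f'pics/{n}0.png',p);np.save(f'{n}0.npy',d)
    c=r.calibration(n);np.savez(f'{n}cal.npz',**c);print(n,c)
E
```

```text
pics
0.0 [121.90939589 535.99075453 211.6309783 ] [[-6.27107733e-04 -9.75070425e-01  2.21894733e-01]
 [-1.35945483e-03  2.21895403e-01  9.75069527e-01]
 [-9.99998879e-01  3.09817774e-04 -1.46471652e-03]] 87.95699181222717
top {'camera_matrix': array([[380.76023146,   0.        , 256.48036762],
       [  0.        , 380.76023146, 198.12236882],
       [  0.        ,   0.        ,   1.        ]]), 'R': array([[-0.04876925, -0.99880464, -0.00329462],
       [-0.97577739,  0.04834865, -0.21335626],
       [ 0.21326051, -0.00719041, -0.97696891]]), 't': array([ 52.01044999, 641.60859671, 959.40983562])}
scene {'camera_matrix': array([[407.84317397,   0.        , 256.68537104],
       [  0.        , 407.84317397, 190.72329657],
       [  0.        ,   0.        ,   1.        ]]), 'R': array([[-0.750502  ,  0.66082931, -0.00716806],
       [ 0.51000287,  0.57224272, -0.64221129],
       [-0.42029017, -0.48563659, -0.76649415]]), 't': array([ 446.8543959 , -276.68144526, 1301.81159404])}
```

View pics/top0.png

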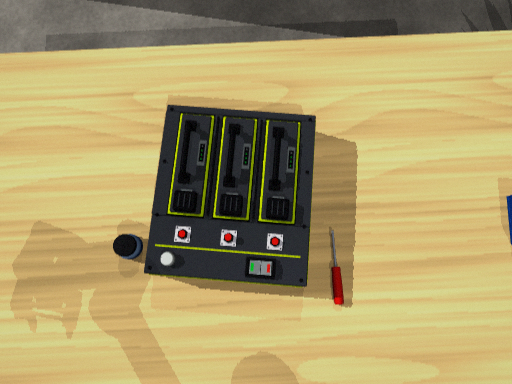

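View pics/scene0.png

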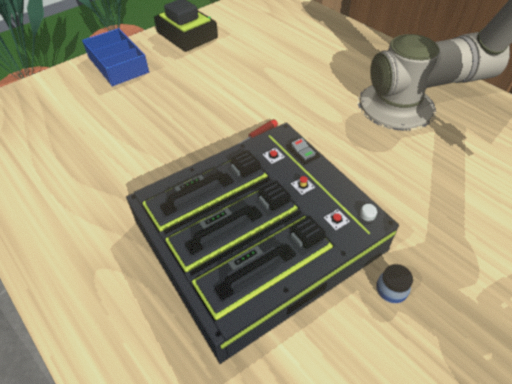

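The top view shows the three breakers at about (183,234), (229,238) and (275,242), the rocker at (261,268) with green to the left (+y), and the cap at (167,258). In the scene view the middle button at (303,185) seems to show yellow. I'll measure these and check with a crop.

```bash
cat > h.py <<'E'
import numpy as np,cv2
def ray(c,uv,z):
    K,R,t=c['camera_matrix'],c['R'],c['t']
    d=R.T@np.linalg.inv(K)@np.array([uv[0],uv[1],1.]);o=-R.T@t
    return o+d*(z-o[2])/d[2]
def blobs(m,amin):
    n,l,s,c=cv2.connectedComponentsWithStats(m.astype(np.uint8))
    return [(c[i],s[i,4]) for i in range(1,n) if s[i,4]>=amin]
def masks(p):
    h=cv2.cvtColor(p,cv2.COLOR_BGR2HSV).astype(int);H,S,V=h[...,0],h[...,1],h[...,2]
    return dict(red=((H<8)|(H>172))&(S>150)&(V>90),white=(S<50)&(V>170),green=(H>50)&(H<85)&(S>100)&(V>60),yellow=(H>20)&(H<32)&(S>150)&(V>120))
E
python3 - <<'E'
from h import *
for n,roi in(('top',(140,220,310,285)),('scene',(255,130,400,240))):
    p=cv2.imread(f'pics/{n}0.png');c=np.load(n+'cal.npz');x0,y0,x1,y1=roi
    for k,m in masks(p).items():
        mm=np.zeros_like(m);mm[y0:y1,x0:x1]=m[y0:y1,x0:x1]
        for uv,a in blobs(mm,6):
            print(n,k,uv.round(1),a,ray(c,uv,{'red':117,'yellow':122,'green':115}.get(k,107)).round(0))
a=cv2.resize(cv2.imread('pics/scene0.png')[130:240,255:400],None,fx=5,fy=5,interpolation=3)
cv2.imwrite('pics/c1.png',a)
E
```

```text
top red [181.4 233.2] 39 [552. 214. 117.]
top red [227.6 236.8] 44 [537.  98. 117.]
top red [274.6 241. ] 39 [521. -19. 117.]
top red [268.  267.7] 23 [456.   1. 117.]
top white [181.1 234. ] 109 [551. 217. 107.]
top white [227.4 237.6] 109 [536.  99. 107.]
top white [273.6 241.4] 119 [521. -17. 107.]
top white [166.1 258.3] 112 [492. 255. 107.]
top green [251.7 266.8] 27 [460.  41. 115.]
top yellow [309.  245.5] 8 [ 505. -104.  122.]
top yellow [308. 264.] 9 [460. -98. 122.]
top yellow [166.5 276. ] 6 [448. 251. 122.]
top yellow [180.  277.2] 13 [443. 218. 122.]
top yellow [192. 278.] 9 [440. 188. 122.]
top yellow [203.5 279. ] 8 [436. 160. 122.]
top yellow [216.5 280.2] 12 [431. 129. 122.]
top yellow [227. 281.] 7 [428. 103. 122.]
top yellow [262. 284.] 11 [417.  18. 122.]
scene red [257.3 131.1] 12 [ 503. -102.  117.]
scene red [273.2 153.6] 29 [528. -14. 117.]
scene red [303.1 178.9] 28 [533.  92. 117.]
scene red [336.7 217.4] 41 [558. 218. 117.]
scene white [273.6 156.8] 80 [528. -13. 107.]
scene white [302.4 187. ] 91 [545. 103. 107.]
scene white [369.3 211.3] 172 [485. 250. 107.]
scene white [336.9 220.5] 134 [557. 219. 107.]
scene green [308.5 153. ] 10 [461.  40. 115.]
```

View pics/c1.png

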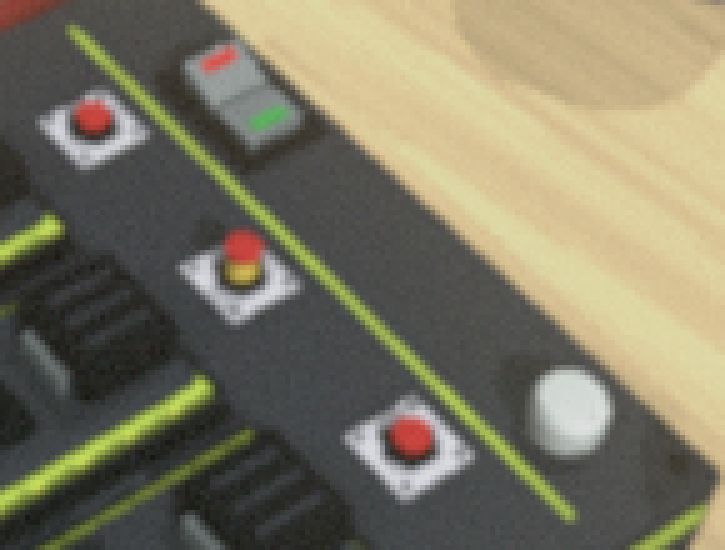

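The middle breaker is the tripped one: its yellow band shows in the crop at (243,272). The rocker's red end is up. The tray's yaw is about -7°. Next I'll move above the console with the fingers shut and take a close look.

```bash
python3 -m inch '-0.6 -4.5 -4 -1 0; -1.2 -9 -8 -2 0; -1.8 -13.5 -12 -3 0; -2.4 -18 -16 -4 0; -3 -22.5 -20 -5.5 0' 20; python3 -m inch '-0.6 -4.5 -4 0 0; -1.2 -9 -8 0 0; -1.8 -13.5 -12 0 0; -2.4 -18 -16 0 0; -3 -20 -22 0 0' ; python3 -m inch '0 0 0 0 0;0 0 0 0 0'
python3 - <<'E'
from h import *
from rig import r
c=r.calibration('wrist');o=r.get_obs()
p,d=r.camera('wrist');cv2.imwrite('pics/w1.png',p);np.save('w1.npy',d);np.savez('w1cal.npz',**c)
print(o['clock'],o['ee_pos'],o['eef_rot'],o['width'])
for k,m in masks(p).items():
    if k=='yellow':continue
    for uv,a in blobs(m,40):
        print(k,uv.round(1),a,d[int(uv[1]),int(uv[0])],ray(c,uv,{'red':117,'green':115}.get(k,107)).round(1))
E
```

```text
clock: 0.72
ee_pos: [297.7, 289.6, 242.3]
eef_rot: [[-0.0, -0.992, 0.126], [-0.0, 0.126, 0.992], [-1.0, 0.0, -0.0]]
ft_force: [-0.1, -0.1, -0.3]
width: 40.2
clock: 1.35
ee_pos: [468.5, 46.9, 271.6]
eef_rot: [[-0.001, -0.992, 0.127], [0.0, 0.127, 0.992], [-1.0, 0.001, 0.0]]
ft_force: [-0.0, 0.4, -0.1]
width: 0.3
clock: 1.6
ee_pos: [466.9, 48.9, 271.9]
eef_rot: [[-0.001, -0.992, 0.128], [0.0, 0.128, 0.992], [-1.0, 0.001, 0.0]]
ft_force: [0.3, 0.5, 0.2]
width: 0.6
1.6 [466.89014457  48.93134562 271.88676176] [[-7.25070853e-04 -9.91792672e-01  1.27854484e-01]
 [ 4.10033061e-04  1.27854212e-01  9.91792888e-01]
 [-9.99999653e-01  7.71544680e-04  3.13964423e-04]] 0.5718256586420394
red [ 59.6 117. ] 1575 412.10284 [ 397.4 -128.2  117. ]
red [206.2 162.2] 134 327.2375 [457.8   0.5 117. ]
red [199.6 223.6] 225 355.73767 [521.3 -17.7 117. ]
red [426.  224.1] 206 356.56967 [551.8 215.2 117. ]
red [314.2 228. ] 216 345.36597 [541.4  99.8 117. ]
white [71.3  1.3] 52 394.9761 [302.8 -93.2 107. ]
white [315.7  19. ] 1422 400.90686 [344.1 117.5 107. ]
white [36.9 21.6] 579 401.28986 [ 314.5 -128.2  107. ]
white [66.6 57.1] 1892 413.9643 [ 346.4 -111.   107. ]
white [ 13.2 100.1] 366 429.9049 [ 376.8 -172.9  107. ]
white [217.1 162.4] 573 331.28323 [461.6   9.4 107. ]
white [470.2 164.8] 740 327.39282 [496.6 262.3 107. ]
white [201.4 219.6] 790 355.72977 [521.1 -17.4 107. ]
white [311.1 218. ] 719 351.34784 [534.2  98.7 107. ]
white [424.  220.4] 600 354.3513 [552.2 217.7 107. ]
white [491.1 307. ] 57 525.62213 [673.2 298.1 107. ]
white [496.3 316.1] 254 534.6902 [687.  305.3 107. ]
white [ 11.6 357.8] 72 559.466 [ 673.8 -283.4  107. ]
white [ 53.3 371.5] 269 567.7062 [ 701.3 -239.   107. ]
green [249.  160.5] 140 333.97293 [461.9  42.  115. ]
```

View pics/w1.png

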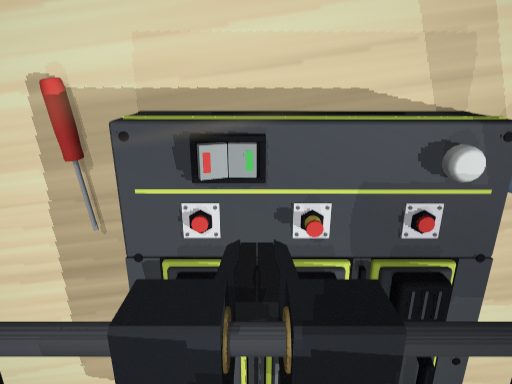

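Same layout from close by. The rocker is centred at about pixel (228,161), with the red half raised on the left. The tripped button is at (314,228). World positions: red end about (456,0), green end about (461,41), button about (536.5,99).

```bash
python3 -m inch '3 0.45 -5 0 0; 9 0.45 -5 0 0; 12 0.45 -5 0 0; 12.7 0.45 -5 0 0; 12.7 0.45 -5 0 0'; python3 -m inch '0.5 0 0 0 0; 1 0 0 0 0;1.5 0 0 0 0;2 0 0 0 0;2.5 0 0 0 0'
```

```text
clock: 2.28
ee_pos: [456.7, 0.4, 145.9]
eef_rot: [[0.001, -0.992, 0.126], [-0.0, 0.126, 0.992], [-1.0, -0.001, -0.0]]
ft_force: [-0.9, -0.1, 0.5]
width: 0.7
clock: 2.9
ee_pos: [456.3, -0.4, 119.8]
eef_rot: [[-0.0, -0.992, 0.128], [0.0, 0.128, 0.992], [-1.0, 0.0, 0.0]]
ft_force: [-0.4, -0.0, 0.9]
width: 0.4
```

```bash
python3 -m inch '0.15 0 0 0 0; 0.3 0 0 0 0; 0.3 0 0 0 0'; python3 -m inch '0.1 0 0 0 0;0.2 0 0 0 0;0.2 0 0 0 0'
```

```text
clock: 3.28
ee_pos: [456.4, -0.4, 117.1]
eef_rot: [[-0.0, -0.992, 0.127], [-0.0, 0.127, 0.992], [-1.0, 0.0, -0.0]]
ft_force: [-0.0, 0.5, -0.8]
width: 0.4
clock: 3.65
ee_pos: [456.3, -0.4, 115.1]
eef_rot: [[-0.0, -0.992, 0.127], [0.0, 0.127, 0.992], [-1.0, 0.0, 0.0]]
ft_force: [-0.8, 0.2, -0.7]
width: 0.3
```

```bash
python3 -m inch '0.1 0 0 0 0;0.2 0 0 0 0;0.2 0 0 0 0';  python3 - <<'E'
from h import *
from rig import r
p,d=r.camera('wrist');cv2.imwrite('pics/w2.png',cv2.resize(p[100:300,130:390],None,fx=3,fy=3,interpolation=3))
E
```

```text
clock: 4.03
ee_pos: [456.3, -0.4, 113.1]
eef_rot: [[-0.0, -0.992, 0.127], [0.0, 0.127, 0.992], [-1.0, 0.0, 0.0]]
ft_force: [-0.5, -0.0, -0.0]
width: 0.3
```

View pics/w2.png

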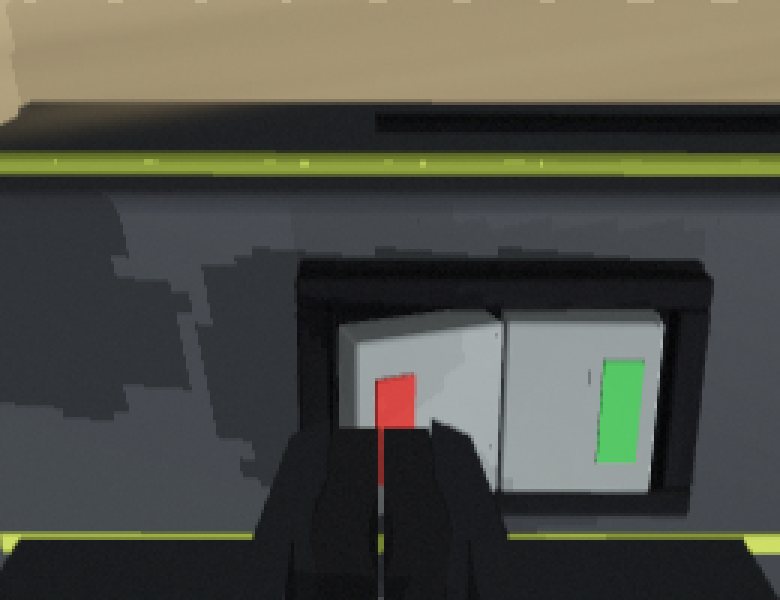

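The red half is still raised and the fingertips are above it, laterally right. The console must be lower than I assumed, so I'll check its height in the depth images.

```bash
python3 - <<'E'
from h import *
def pt(n,u,v):
    d=np.load(n+'.npy');c=np.load(n.replace('0','')+'cal.npz')
    z=np.median(d[v-1:v+2,u-1:u+2]);X=z*np.linalg.inv(c['camera_matrix'])@[u,v,1]
    return (c['R'].T@(X-c['t'])).round(1)
for n,u,v in(('w1',340,160),('w1',180,175),('w1',206,162),('w1',249,160),('w1',314,228),('w1',200,224),('w1',426,224),('w1',300,50),('top0',215,265),('top0',228,236),('top0',400,250),('top0',60,150)):print(n,u,v,pt(n,u,v))
E
```

```text
w1 340 160 [475.5 132.8 104.8]
w1 180 175 [470.3 -30.7 104.9]
w1 206 162 [455.6   1.9 125.8]
w1 249 160 [460.6  42.3 118.2]
w1 314 228 [536.2  98.2 127.9]
w1 200 224 [521.8 -17.4 116.9]
w1 426 224 [551.9 215.3 116.6]
w1 300 50 [362.2 114.7   0.6]
top0 215 265 [469.1 133.  105.7]
top0 228 236 [537.6  96.4 128.1]
top0 400 250 [ 490.  -374.1    0.7]
top0 60 150 [8.338e+02 5.966e+02 2.000e-01]
```

```bash
python3 - <<'E'
from h import *
from rig import r
c=r.calibration('wrist');o=r.get_obs();p,d=r.camera('wrist')
K,R,t=c['camera_matrix'],c['R'],c['t']
print(o['clock'],o['ee_pos'],o['ft_force']);q=K@(R@o['ee_pos']+t);print('tcp px',q[:2]/q[2],q[2], 'cam',-R.T@t)
for u,v in [(265,v) for v in range(200,300,8)]+[(250,v) for v in range(200,300,8)]+[(275,230)]:
    X=d[v,u]*np.linalg.inv(K)@[u,v,1];print(u,v,d[v,u].round(1),(R.T@(X-t)).round(1))
E
```

```text
4.075 [ 4.56346247e+02 -3.88604577e-01  1.13117147e+02] [ 0.79599783 -0.27828263  0.51203444]
tcp px [256.60663541 233.65023733] 189.9230019812287 cam [374.52439524  10.2042807  285.73398004]
265 200 183.3 [437.2   6.6 113.5]
265 208 180.0 [440.    6.1 117.9]
265 216 174.0 [441.6   5.8 124.7]
265 224 175.8 [446.2   5.3 124.4]
265 232 177.3 [450.7   4.7 124.3]
265 240 178.2 [454.9   4.2 124.8]
265 248 156.4 [448.5   4.5 145.7]
265 256 149.0 [448.3   4.3 153.4]
265 264 142.7 [448.3   4.2 160. ]
265 272 137.1 [448.4   4.  166. ]
265 280 131.2 [448.1   3.9 172.1]
265 288 125.6 [447.7   3.8 177.9]
265 296 122.5 [448.6   3.7 181.5]
250 200 182.5 [435.9  -1.3 114.2]
250 208 179.0 [438.6  -1.6 118.8]
250 216 171.7 [439.8  -1.6 126.9]
250 224 174.3 [444.6  -2.2 125.8]
250 232 174.2 [448.4  -2.7 127.1]
250 240 176.8 [453.3  -3.4 126. ]
250 248 155.3 [447.2  -2.2 146.6]
250 256 148.2 [447.1  -2.1 154.1]
250 264 144.5 [448.4  -2.1 158.5]
250 272 136.4 [447.3  -1.8 166.6]
250 280 131.2 [447.4  -1.8 172.1]
250 288 127.1 [447.8  -1.7 176.7]
250 296 123.4 [448.4  -1.7 180.7]
275 230 179.4 [451.2   9.9 122.1]
```

By depth, the shut tips sit at about z≈141, so they end roughly 28 mm short of the reported TCP height. I'll use that offset and go down guided by force.

```bash
python3 -m inch '0.4 0 0 0 0;0.8 0 0 0 0;1.1 0 0 0 0;1.1 0 0 0 0'; python3 -m inch '0.2 0 0 0 0;0.4 0 0 0 0;0.4 0 0 0 0';python3 -m inch '0.2 0 0 0 0;0.4 0 0 0 0;0.4 0 0 0 0'
```

```text
clock: 4.62
ee_pos: [456.2, -0.4, 101.9]
eef_rot: [[-0.001, -0.992, 0.127], [0.0, 0.127, 0.992], [-1.0, 0.001, 0.0]]
ft_force: [0.4, -0.5, -0.1]
width: 0.2
clock: 5.0
ee_pos: [456.6, -0.7, 98.4]
eef_rot: [[0.001, -0.992, 0.127], [-0.001, 0.127, 0.992], [-1.0, -0.001, -0.001]]
ft_force: [-0.7, -2.1, 3.3]
width: 0.4
clock: 5.38
ee_pos: [456.5, -0.4, 94.1]
eef_rot: [[0.0, -0.992, 0.128], [0.0, 0.128, 0.992], [-1.0, -0.0, 0.0]]
ft_force: [-0.0, -2.4, 3.1]
width: 0.7
```

```bash
python3 -m inch '0.15 0 0 0 0;0.3 0 0 0 0;0.3 0 0 0 0';python3 -m inch '0.1 0 0 0 0;0.2 0 0 0 0;0.2 0 0 0 0'
```

```text
clock: 5.75
ee_pos: [456.4, -0.2, 91.0]
eef_rot: [[-0.0, -0.992, 0.128], [0.0, 0.128, 0.992], [-1.0, 0.0, 0.0]]
ft_force: [1.4, -1.7, 2.7]
width: 0.6
clock: 6.12
ee_pos: [456.5, -0.3, 90.6]
eef_rot: [[0.001, -0.992, 0.127], [-0.0, 0.127, 0.992], [-1.0, -0.001, -0.0]]
ft_force: [-5.9, -0.5, 21.2]
width: 0.6
```

Firm stop at 21 N, with the reported z at 90.6 and the tip at 117. Lifting and moving over the button.

```bash
python3 -m inch '-3 0 0 0 0;-6 0 0 0 0;-6 -3 5 0 0;-6 -6 10 0 0;-6 -6.67 10.84 0 0'; python3 -m inch '0 0 0 0 0;0 0 0 0 0'; python3 - <<'E'
from h import *
from rig import r
c=r.calibration('wrist');o=r.get_obs();p,d=r.camera('wrist')
K,R,t=c['camera_matrix'],c['R'],c['t']
cv2.imwrite('pics/w3.png',p)
print(o['ee_pos'])
for k,m in masks(p).items():
  if k in('red','green'):
    for uv,a in blobs(m,40):
        u,v=uv.astype(int);X=d[v,u]*np.linalg.inv(K)@[u,v,1];print(k,uv.round(),a,(R.T@(X-t)).round(1))
E
```

```text
clock: 6.75
ee_pos: [536.8, 101.3, 148.2]
eef_rot: [[-0.002, -0.992, 0.124], [0.001, 0.124, 0.992], [-1.0, 0.002, 0.001]]
ft_force: [-0.8, 0.2, 0.2]
width: 0.4
clock: 7.0
ee_pos: [535.4, 97.8, 149.0]
eef_rot: [[-0.001, -0.992, 0.128], [0.0, 0.128, 0.992], [-1.0, 0.001, -0.0]]
ft_force: [-0.1, 0.1, -0.7]
width: 0.7
[535.44443383  97.78693754 148.98121181]
red [ 72. 105.] 415 [ 4.555e+02 -1.000e-01  1.174e+02]
red [ 76. 213.] 611 [521.3 -17.3 116.9]
red [441. 213.] 586 [551.3 214.3 116.8]
red [258. 220.] 606 [536.3  98.5 128.2]
green [137. 107.] 410 [460.7  40.6 126.1]
```

View pics/w3.png

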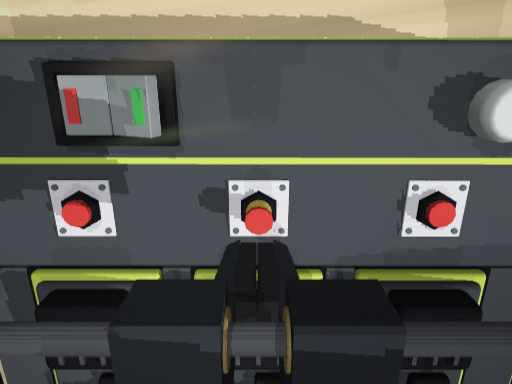

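The rocker is off: red mark at z 117, green at 126. The button is at (536,98.5) and still out. Pressing it down.

```bash
python3 -m inch '2 -0.08 0.07 0 0;4 -0.08 0.07 0 0;4.3 -0.08 0.07 0 0;4.3 -0.08 0.07 0 0'; python3 -m inch '0.2 0 0 0 0;0.4 0 0 0 0;0.6 0 0 0 0;0.6 0 0 0 0';python3 -m inch '0.2 0 0 0 0;0.4 0 0 0 0;0.6 0 0 0 0;0.6 0 0 0 0'
```

```text
clock: 7.55
ee_pos: [537.2, 98.8, 106.7]
eef_rot: [[0.0, -0.992, 0.128], [-0.0, 0.128, 0.992], [-1.0, -0.0, 0.0]]
ft_force: [-0.3, -0.0, -0.0]
width: 0.7
clock: 8.05
ee_pos: [537.4, 99.2, 100.4]
eef_rot: [[0.001, -0.992, 0.127], [-0.0, 0.127, 0.992], [-1.0, -0.001, -0.0]]
ft_force: [-1.5, -1.1, 2.6]
width: 0.5
clock: 8.55
ee_pos: [537.3, 99.2, 93.9]
eef_rot: [[0.0, -0.992, 0.127], [0.0, 0.127, 0.992], [-1.0, -0.0, 0.0]]
ft_force: [1.5, -0.6, 1.3]
width: 0.7
```

```bash
python3 -m inch '0.1 0 0 0 0;0.2 0 0 0 0;0.3 0 0 0 0;0.3 0 0 0 0';python3 -m inch '0.1 0 0 0 0;0.2 0 0 0 0;0.2 0 0 0 0'
```

```text
clock: 9.05
ee_pos: [537.3, 99.2, 91.1]
eef_rot: [[0.0, -0.992, 0.127], [0.0, 0.127, 0.992], [-1.0, -0.0, 0.0]]
ft_force: [1.2, -1.0, 3.4]
width: 0.6
clock: 9.43
ee_pos: [537.5, 99.2, 90.8]
eef_rot: [[0.002, -0.992, 0.127], [-0.0, 0.127, 0.992], [-1.0, -0.002, -0.0]]
ft_force: [-3.9, -1.3, 18.7]
width: 0.6
```

Firm stop at 19 N. Lifting, moving over the green end and checking from there.

```bash
python3 -m inch '-3 0 0 0 0;-6 0 0 0 0;-6 3.5 -3.5 0 0;-6 6.8 -6.6 0 0;-6 6.8 -6.6 0 0'; python3 -m inch '0 0 0 0 0;0 0 0 0 0'; cat > chk.py <<'E'
from h import *
from rig import r
import sys
c=r.calibration('wrist');o=r.get_obs();p,d=r.camera('wrist')
K,R,t=c['camera_matrix'],c['R'],c['t']
cv2.imwrite(sys.argv[1],p)
print(o['clock'],o['ee_pos'])
for k,m in masks(p).items():
  if k in('red','green'):
    for uv,a in blobs(m,40):
        u,v=uv.astype(int);X=d[v,u]*np.linalg.inv(K)@[u,v,1];print(k,uv.round(),a,(R.T@(X-t)).round(1))
E
python3 chk.py pics/w4.png
```

```text
clock: 10.05
ee_pos: [459.2, 41.8, 148.8]
eef_rot: [[-0.002, -0.992, 0.129], [0.0, 0.129, 0.992], [-1.0, 0.002, 0.0]]
ft_force: [0.3, 0.2, -0.2]
width: 0.5
clock: 10.3
ee_pos: [462.0, 42.9, 148.9]
eef_rot: [[-0.0, -0.992, 0.127], [0.0, 0.127, 0.992], [-1.0, 0.0, 0.0]]
ft_force: [-0.8, 0.0, 0.2]
width: 0.5
10.3 [461.98158534  42.86813672 148.89969972]
red [  8. 169.] 937 [ 430.1 -178.6   23.1]
red [190. 211.] 298 [455.2   0.5 118.6]
red [508. 303.] 108 [551.3 209.  117.7]
green [253. 216.] 353 [460.3  40.2 125.2]
```

```bash
cat > b.py <<'E'
from h import *
from rig import r
for n in('top','scene'):
    c=r.calibration(n);p,d=r.camera(n);cv2.imwrite(f'pics/{n}_b.png',p)
    for uv,a in blobs(masks(p)['red'],8):
        u,v=uv.astype(int);X=d[v,u]*np.linalg.inv(c['camera_matrix'])@[u,v,1];X=c['R'].T@(X-c['t'])
        if X[2]>80 and X[2]<140: print(n,uv.round(),a,X.round(1))
E
python3 b.py
```

```text
top [181. 233.] 38 [552.6 215.8 115.4]
scene [273. 153.] 30 [525.1 -17.9 114.5]
scene [303. 183.] 35 [542.7 101.8 118.4]
scene [337. 217.] 38 [558.9 216.2 118.3]
```

The button is in: the scene view gives z 118, the same as its neighbours. Pressing the green end.

```bash
python3 -m inch '2 0 0 0 0;4 0 0 0 0;4.5 0 0 0 0;4.5 0 0 0 0'; python3 -m inch '0.2 0 0 0 0;0.4 0 0 0 0;0.6 0 0 0 0;0.8 0 0 0 0;0.8 0 0 0 0';python3 -m inch '0.15 0 0 0 0;0.3 0 0 0 0;0.45 0 0 0 0;0.45 0 0 0 0'
```

```text
clock: 10.95
ee_pos: [461.6, 42.5, 104.3]
eef_rot: [[-0.0, -0.992, 0.127], [0.0, 0.127, 0.992], [-1.0, 0.0, 0.0]]
ft_force: [0.3, -0.3, 1.1]
width: 0.3
clock: 11.58
ee_pos: [461.7, 42.7, 96.5]
eef_rot: [[0.001, -0.992, 0.127], [0.0, 0.127, 0.992], [-1.0, -0.001, 0.0]]
ft_force: [0.4, 2.4, 3.7]
width: 0.7
clock: 12.08
ee_pos: [461.3, 42.2, 91.5]
eef_rot: [[-0.0, -0.992, 0.127], [-0.0, 0.127, 0.992], [-1.0, 0.0, -0.0]]
ft_force: [0.7, 0.9, 2.1]
width: 0.7
```

```bash
python3 -m inch '0.1 0 0 0 0;0.2 0 0 0 0;0.25 0 0 0 0;0.25 0 0 0 0;0.25 0 0 0 0'; python3 -m inch '-3 0 0 0 0;-6 0 0 0 0;-10 1 0 0 0;-14 2 0 0 0;-14 2 0 0 0'; python3 -m inch '0 0 0 0 0;0 0 0 0 0'; python3 chk.py pics/w5.png; python3 b.py
```

```text
clock: 12.7
ee_pos: [461.5, 42.2, 90.6]
eef_rot: [[0.001, -0.992, 0.127], [-0.001, 0.127, 0.992], [-1.0, -0.001, -0.001]]
ft_force: [-5.3, 2.2, 21.3]
width: 0.3
clock: 13.32
ee_pos: [441.7, 44.7, 231.0]
eef_rot: [[0.004, -0.992, 0.127], [-0.001, 0.127, 0.992], [-1.0, -0.004, -0.001]]
ft_force: [-0.7, 0.7, 0.0]
width: 0.4
clock: 13.58
ee_pos: [441.1, 44.9, 227.9]
eef_rot: [[-0.003, -0.992, 0.128], [0.0, 0.128, 0.992], [-1.0, 0.003, -0.0]]
ft_force: [-1.2, -0.4, -0.1]
width: 0.5
13.575 [441.10318277  44.8863424  227.8629887 ]
red [ 49. 144.] 1861 [ 398.9 -180.7   24.1]
red [209. 204.] 160 [455.6   2.  125.6]
red [201. 267.] 264 [519.6 -17.8 117.2]
red [326. 267.] 258 [536.7  98.6 115.4]
red [451. 268.] 233 [551.5 214.5 117.2]
green [256. 200.] 176 [460.5  41.8 118.6]
top [181. 233.] 38 [552.7 215.9 114.8]
top [228. 236.] 31 [539.   99.7 117.6]
top [275. 241.] 39 [523.2 -17.9 117.4]
scene [273. 153.] 27 [526.4 -16.7 116.3]
scene [303. 184.] 34 [542.8  99.  116.1]
scene [337. 217.] 40 [558.2 215.8 117.2]
```

View pics/w5.png

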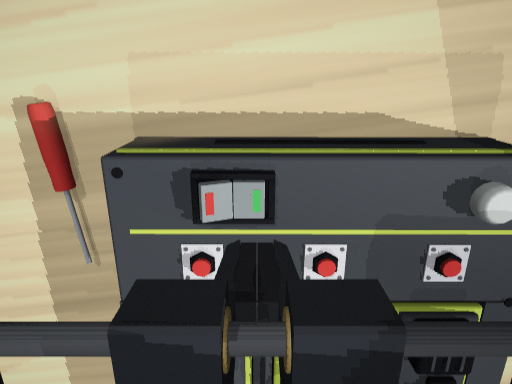

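The rocker at (233,198) is on, with the green half level. All three buttons are in, and the arm is clear. Handing in.

```bash
python3 -c "
from rig import r
print(r.close_job())"
```

```text
the job is handed in; nothing more can be done
None
```

I pressed the rocker off, pushed in the tripped middle breaker, and pressed the rocker back on, all with the shut fingertips. Each press went to a firm stop at about 19–21 N. I handed the job in about 13.7 s into the 45 s allowed; no verdict was reported.

- **Last checks:** depth showed the green end down (z about 118 mm) and the red end up (about 126 mm). The tripped button's top was level with its neighbours (about 115–118 mm).
- **Not measured:** I only glanced at the cap and screwdriver in the last wrist picture; both looked to be where they were. I did not re-measure the packs or the jar. The force readings showed no unexpected contact in any move, and the arm ended clear of everything.
- **Disagreements:**
  - The shut fingertips end about 26 mm short of the reported TCP height, so I relied on depth and force for the contact heights.
  - The scene camera placed things roughly 5–6 mm further in x than the wrist camera, so I used the wrist values.

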